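# Set up the instruction stand on the leathercraft bench

## Task

The folded instruction stand lies face down with a thread spool and a wooden-handled creaser left on its back. First put the spool in the tray that already holds a spool, and the creaser in the tray that already holds a creaser. Then, with the board still lying down, flip the kickstand on its back up over centre and fully down to its other stop; then swing the board upright and finish while still holding it upright (it tips over if let go), leaving everything else where it is.

Things in the scene. Friction and masses are not known exactly. Their poses are not given: they have to be found in the camera images.
- stand: wooden sled base of the instruction stand, fixed, 190 x 250 mm. Origin on the bench below the hub axle; x runs from the hub along the folded board (roughly away from the robot), y along the axle, z up. Folded, the board lies level from 12 to 165 mm in x, 220 mm wide, 12 mm thick, its back (upper face) 41 mm above the bench. Spool and creaser lie on it 60 to 85 mm either side of the kickstand
- hub (a point): centre of the hub axle about which the board swings, 35 mm above the bench; the axle runs along the stand's y axis
- board (a joint): angle of the board about the hub: 0 folded face down, level; 1.571 upright; it can lean back to a stop at 1.77. The hinge is nearly free: the board (350 g) falls either way unless held
- grip (a point): point on the dark wooden grip stub that sticks out of the board's free edge, in its plane and on its middle line, 200 mm from the hub axle. Stub: 20 mm wide (along the axle), 16 mm thick, from 165 to 225 mm from the axle; folded, its centre line is 35 mm above the bench, nothing under or beside it. Pinched by its sides it can turn between the fingers as the board swings
- kickstand (a joint): angle of the kickstand relative to the board: 0 folded flat along the board's back, 1.85 fully down at its other stop. Loose on its pin (80 g): its weight drops it to either stop; board lying, it is over centre beyond 1.571. Lifting its foot takes about 0.5 N
- foot (a point): centre of the red foot at the kickstand's end: a cylinder 20 mm across, 24 mm long, its length along the hub axle's direction. Folded, it is 152 mm from the hub in the stand's x and 61 mm above the bench, with a 10 mm gap between foot and board. Pinched by its two ends it can turn between the fingers
- pin (a point): pin about which the kickstand (a 9 mm steel rod) turns, parallel to the hub axle; board lying: 35 mm from the hub in the stand's x and 26 mm higher than it. Pin to foot centre 117 mm. Folded, the kickstand points the same way as the board; fully down (board lying) it points up and leans 16 degrees back over the hub
- spool_center (a point): centre, half-way up, of the orange-thread spool that stands on the board: 32 mm across, 34 mm high, 35 g
- creaser_center (a point): centre, half-way up, of the creaser with dark wooden handle that lies on the board: 95 mm long in all along its x axis (from -47 to +48 mm); handle 18 x 18 mm from x = -47 to +23 mm, then a brass ferrule and a thin tip towards +x; 45 g
- spool_tray_in (a point): centre of the inner floor of the fixed plywood tray that holds the blue sample spool: inside 120 x 120 mm, walls 5 mm thick, rim 30 mm above the bench, floor 5 mm thick; axes along its walls. The sample stands in the corner at about x = +35, y = +35 mm; the rest is free
- creaser_tray_in (a point): centre of the inner floor of the other, equal fixed tray, which holds the sample creaser. The sample lies along the tray's y at about x = +40 mm; the rest is free. The two trays stand left and right of the stand, either way round
- sample_spool_center (a point): centre of the sample spool with blue thread, 32 mm across, 34 mm high, already in its tray
- sample_creaser_center (a point): centre of the sample creaser with lighter wooden handle, 95 x 18 x 18 mm, already in its tray
- glue_jar: white glue jar, 56 mm across, 60 mm high, far right; origin at its underside. To be left alone
- jar_lid: white round lid, 48 mm across, 14 mm high, left; origin at its underside. To be left alone
- mug: blue-grey mug, 80 mm across, 90 mm high, left; origin at its underside. To be left alone
- knife: craft knife with dark wooden handle and short blade, 125 mm long, lying far left; origin at its underside. To be left alone
- mallet: white-headed mallet, 220 mm long, lying far right; origin at its underside. To be left alone
Things that resemble listed ones, but are neither listed nor needed, are in the scene too. What is shaped like the part that bears creaser_center but white is not meant.

How it is judged:
On the way, in this order (a step that is already met when the one before it is completed fails the run):
1. spool and creaser each lie in the tray of their kind, let go, with the board still down (x of spool_center in the frame of spool_tray_in between -0.06 and 0.06 m and y of spool_center in the frame of spool_tray_in between -0.06 and 0.06 m and z of spool_center in the frame of spool_tray_in between 0 and 0.035 m and contact force between the fingers and spool below 0.1 N and linear speed of each of spool, creaser below 0.05 m/s and x of creaser_center in the frame of creaser_tray_in between -0.06 and 0.06 m and y of creaser_center in the frame of creaser_tray_in between -0.06 and 0.06 m and z of creaser_center in the frame of creaser_tray_in between 0 and 0.035 m and contact force between the fingers and creaser below 0.1 N and value of joint board below 0.3 rad), for 0.2 s.
2. with the board still down, the kickstand is flipped over centre to its stop (value of joint kickstand above 1.75 rad and value of joint board below 0.3 rad), for 0.2 s.
3. the board is upright and held, kickstand down (value of joint board between 1.45 and 1.69 rad and value of joint kickstand above 1.75 rad and contact force between the fingers and stand above 0.5 N), for 0.3 s.
At the end, for the whole second after the job is handed in: Board within 0.12 rad of upright (joint 1.45 to 1.69), still and held by the fingers (over 0.5 N); kickstand joint over 1.75; spool and creaser at rest in the trays of their kind (within 60 mm of the tray centre along its axes, under 35 mm above its floor), not touched by the fingers (all of step 3 and x of spool_center in the frame of spool_tray_in between -0.06 and 0.06 m and y of spool_center in the frame of spool_tray_in between -0.06 and 0.06 m and z of spool_center in the frame of spool_tray_in between 0 and 0.035 m and contact force between the fingers and spool below 0.1 N and linear speed of each of spool, creaser below 0.05 m/s and x of creaser_center in the frame of creaser_tray_in between -0.06 and 0.06 m and y of creaser_center in the frame of creaser_tray_in between -0.06 and 0.06 m and z of creaser_center in the frame of creaser_tray_in between 0 and 0.035 m and contact force between the fingers and creaser below 0.1 N and velocity of joint board between -0.1 and 0.1 rad/s); the arm keeps its last pose, push and grip.
It fails at once if a bystander is moved more than 30 mm (distance of any of glue_jar, jar_lid, mug, knife, mallet from where it was at the start of the episode above 0.03 m).
It fails at once if a sample is knocked more than 40 mm from its place (distance of any of sample_spool_center, sample_creaser_center from where it was at the start of the episode above 0.04 m).
It also fails if it takes over 72 s, if anything falls off the work surface, if the arm or the gripper's body presses on something with over 40 N, if the wrist force passes 120 N, or if a joint passes its speed limit or range.

## Robot

A 6-joint arm with a two-finger parallel gripper is mounted at the origin on the work surface. World frame = base frame: x ahead of the robot, y to its left, z up, the work surface at z = 0. Lengths are in m, angles in rad, forces in N, time in s.
With the tool pointing down it reaches from about 0.25 to 0.725 m from the base axis. Payload 4 kg.
Tool frame: the origin (TCP) lies where the fingers leave the gripper's body, on its centre line; the fingertips stand 73 mm ahead of it and the grasp point (between the pads) lies 54 mm ahead of it (bot.tips_ahead is the z of the fingertips in the tool frame, in m); z points along the fingers, y is the direction in which the jaws open and shut (so a half turn about z gives the same grasp; the last joint's range is limited). The gripper opens to 85 mm and grips with 20 to 120 N. Pads are 22 mm wide; open, the fingers measure 114 mm over their backs; the gripper's body (76 mm by 85 mm) begins 54 mm behind the grasp point. The pads swing forward as they close: fully open they stand 13 mm farther back than shut.
Start: joints at [1.17, 0.241, 0.005, 1.335, 0, 1.571], TCP at [0.195, 0.46, 0.304] pointing down, gripper open.
Joint ranges: [-2.72, 2.72], [-1.05, 1.87], [-1.09, 1.28], [-1.99, 2.15], [-1.42, 1.44], [-3.14, 3.14]. Speed limits (rad/s): [2.79, 2.79, 3.14, 3.14, 3.14, 3.14].

## Interface

Orientations are given as a unit quaternion [x, y, z, w].
In Python, from workcell import readout, camera, get_calibration, order, bot gives the robot as it stands.
- The arm moves only by the tool send_rows, never from a script. Its argument "moves" is a list of rows, each a list of 3 entries, a list of its own where there are three numbers: the shift along the tool's x, y, z in mm, then the turn, a rotation vector about the tool's x, y, z in rad, then the finger opening in mm, from 0 to 85.4. In form: [[[dx, dy, dz], [ax, ay, az], grip], ...]. A call has 1 to 12 rows; each row is the pose to reach, as a shift and turn from the pose measured when the call began, along the tool's axes at that moment; what a row does not reach only later rows make up. A row lasts 1/12 s, in which the tool goes at most 41.7 mm and 7.16 degrees, less where a joint would pass 70% of its speed; a pose out of reach is approached as far as the arm can. A call with a gripper value outside its range is refused whole. The fingers move at their own pace and stop on an object; the grip force is fixed at half the most. Time passes only in rows, so rows that repeat a pose let the fingers close. It gives the time, the measured TCP pose, the force and the opening at its end, in the units of the state.
- readout.get_obs(): the state, without advancing time (a new reading comes with each control period).
- camera(name): name is "scene" or "top"; returns the picture (384x512x3 uint8, red, green, blue); there is no depth.
- get_calibration(name): a dict with "fx", "fy", "cx", "cy" (pixels), "k1" (the pictures are not rectified: a ray, as slopes to the right and down, at radius r is drawn at 1 + k1 r^2 times it, then the intrinsics apply), "R" (3x3) and "t" (3): a world point X has camera coordinates R X + t. Camera axes: x right, y down, z forward; pixel columns grow to the right and rows downward; lengths in m; the calibration is good to about 2 mm. A picture is of the moment at which its call begins. get_calibration takes no time and is no camera call.
- order.job_done(): hands the job in, once; it reports no verdict.
The state is a dict: "clock": time; "joint_pos": joint angles; "joint_vel": joint speeds; "tau": joint torques, N m; "eef_pos": TCP position; "tool_rot": TCP orientation; "ft_force": force on the tool from outside, world axes, zero at the start; "ft_torque": the same for the moment, N m; "grip_width": finger opening in m.
Only numpy, scipy, OpenCV 4.12 (cv2) and the standard library are available. Lean on these libraries where they do the work, as an engineer would, in place of code of your own. Each camera call takes 0.05 s, during which the arm holds its last target. There are 200 camera calls.

## Working session

There is one attempt and no reset: what is moved stays moved. The work goes in short steps, Python scripts to look and compute and a tool call to move; the robot and the scene stay as the last step left them, time stands still between calls to the robot, and variables do not carry over. Pictures are saved under pics/ and viewed, about 8 in all and at most 12, crops included, and the job is handed in when it is done.

Besides the shell and the picture viewer there is one more tool, called after "Emit:" as a command line: name --argument value ..., lists and objects as JSON in quotes. send_rows: Moves the arm, as the interface text tells. Its arguments: {"type":"object","properties":{"moves":{"type":"array","items":{"type":"array"}}},"required":["moves"]}

```bash
ls; mkdir -p pics; python3 - <<'E'
from workcell import readout, camera, get_calibration, bot
import cv2
for n in("scene","top"):
    im=camera(n); cv2.imwrite(f"pics/{n}0.png",im[:,:,::-1]); print(n,get_calibration(n))
a=cv2.imread("pics/scene0.png");b=cv2.imread("pics/top0.png")
cv2.imwrite("pics/scene0b.png",cv2.resize(a,(800,600),interpolation=cv2.INTER_CUBIC));cv2.imwrite("pics/top0b.png",cv2.resize(b,(800,600),interpolation=cv2.INTER_CUBIC))
print(readout.get_obs(),bot.tips_ahead)
E
```

```text
pics
scene {'fx': 353.954140846421, 'fy': 353.954140846421, 'cx': 255.45193977973767, 'cy': 190.85569166956026, 'k1': -0.0972541311966439, 'R': array([[ 0.08282757,  0.99649744, -0.0115084 ],
       [ 0.83529076, -0.07571744, -0.54456975],
       [-0.54353375,  0.03549252, -0.8386366 ]]), 't': array([-0.1003855 , -0.44305535,  1.48747928])}
top {'fx': 428.28958064860404, 'fy': 428.28958064860404, 'cx': 255.91023471341296, 'cy': 192.36708280001926, 'k1': -0.02242340698072946, 'R': array([[ 0.01649056, -0.99976398,  0.01414395],
       [-0.99576382, -0.01770106, -0.09022801],
       [ 0.09045708, -0.01259612, -0.99582069]]), 't': array([0.0038806 , 0.60706723, 1.33123703])}
{'clock': 0.1, 'joint_pos': array([1.17002755e+00, 2.41330757e-01, 3.81313859e-03, 1.33518645e+00,
       9.18631537e-06, 1.57079274e+00]), 'joint_vel': array([ 6.39674615e-04, -6.35812939e-04,  2.51061518e-03,  7.26282886e-05,
       -8.20128897e-04,  8.66649928e-06]), 'tau': array([-4.79081373e-04, -3.73137546e+01,  2.53009593e+01,  1.08892037e-02,
       -4.10537439e-05, -2.18222667e-06]), 'eef_pos': array([0.19488795, 0.4599726 , 0.30308779]), 'tool_rot': array([ 1.99044197e-01,  9.79990050e-01, -9.33868300e-04, -1.94366908e-04]), 'ft_force': array([ 0.21167213, -0.11014752,  0.80358188]), 'ft_torque': array([-0.03716351,  0.03165411,  0.03458373]), 'grip_width': 0.08538845969470778} 0.0726
```

View pics/top0b.png

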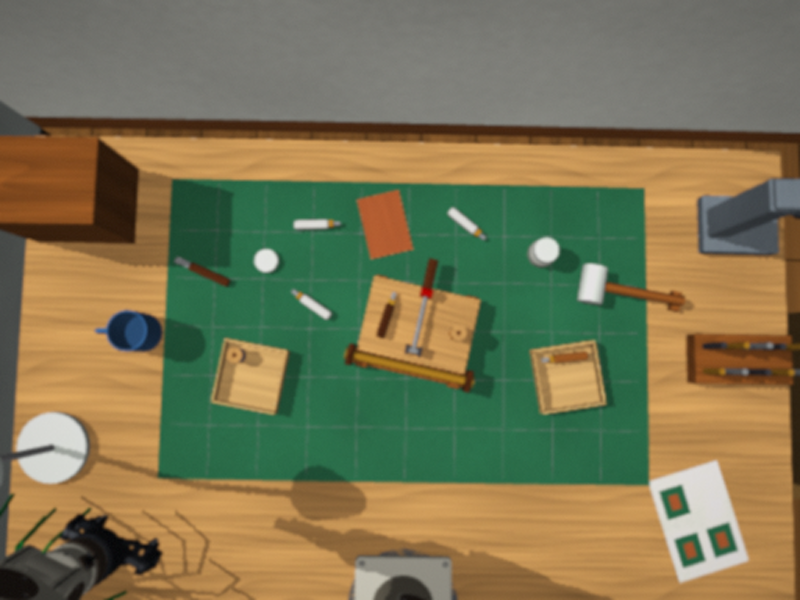

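View pics/scene0b.png

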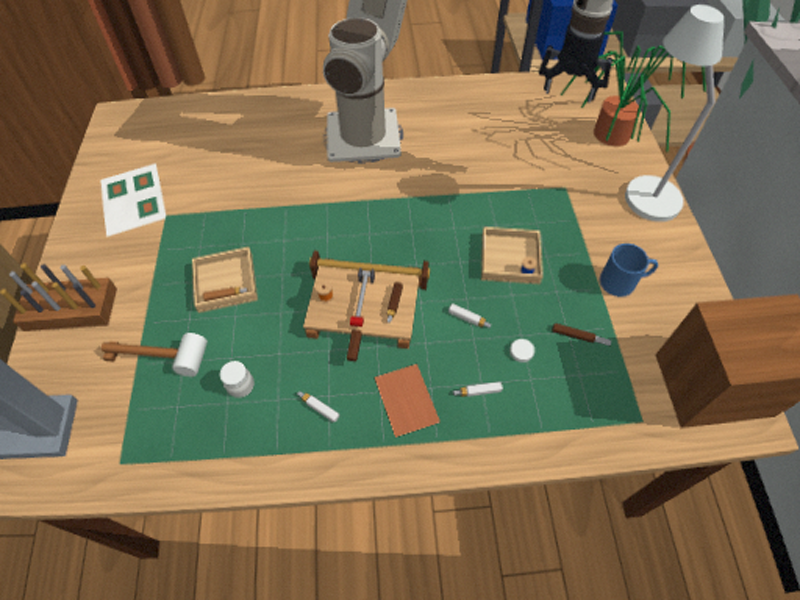

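Top view (800x600 scale): orange spool (458,333) on the board, dark-handled creaser (387,315) on the board, spool tray (250,377) with the blue sample at (234,355), creaser tray (568,377) with the sample at (566,357). The foot is red at (427,293) and the grip stub dark at (432,270). Candidates for the creaser are the dark one on the board (387,315), three white look-alikes (317,224), (465,222), (312,304), the sample (566,357), and the knife (203,271). I choose the one on the board and check it in a crop.

```bash
python3 - <<'E'
import cv2
b=cv2.imread("pics/top0.png")
c=b[160:270,130:395]; cv2.imwrite("pics/crop0.png",cv2.resize(c,(795,330),interpolation=cv2.INTER_CUBIC))
c=b[160:255,220:315]; cv2.imwrite("pics/crop1.png",cv2.resize(c,(600,600),interpolation=cv2.INTER_CUBIC))
E
```

```text
(no output)
```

View pics/crop0.png

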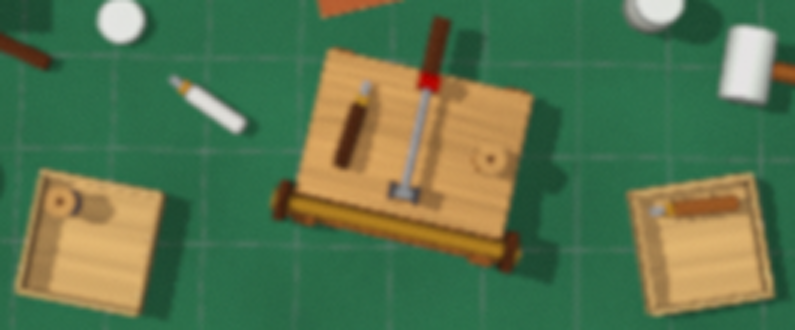

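View pics/crop1.png

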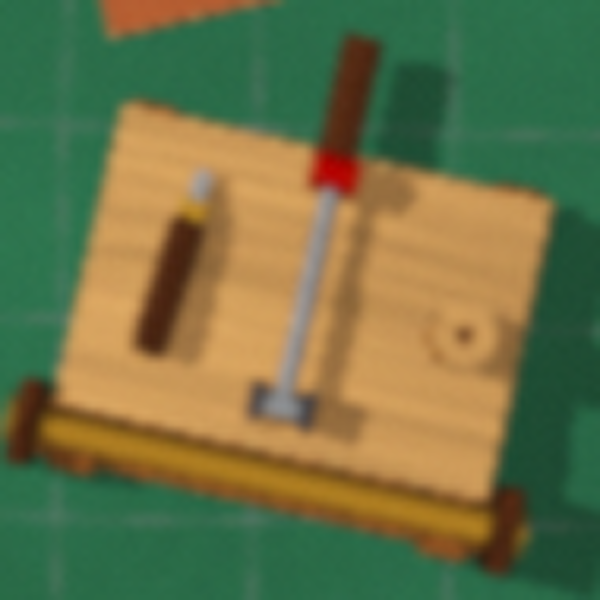

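Crop: the dark-handled creaser lies with its tip to the upper right at (203,178), handle end (150,350). The spool top is at (463,333), the foot at (335,172), the pin at (283,405). The tray corners are clear in crop0. Now I turn these into positions.

```bash
cat > h.py <<'E'
import numpy as np, json
from scipy.optimize import least_squares
from scipy.spatial.transform import Rotation as Ro
from workcell import readout, camera, get_calibration
def proj(X,c):
    p=(np.atleast_2d(X)@c["R"].T+c["t"]); s=p[:,:2]/p[:,2:]; s=s*(1+c["k1"]*(s**2).sum(1,keepdims=True))
    return s*[c["fx"],c["fy"]]+[c["cx"],c["cy"]]
def at_z(px,z,c):
    return np.array([np.r_[least_squares(lambda q:proj([*q,zz],c)[0]-p,[.45,0]).x,zz] for p,zz in zip(np.atleast_2d(px),np.broadcast_to(z,len(np.atleast_2d(px))))])
def crop(p,s,o): return (np.atleast_2d(p)+.5)/s-.5+np.array(o)
def fit(model,px,c,z=0):
    m=np.array(model,float)
    def w(q): 
        cs,sn=np.cos(q[2]),np.sin(q[2]); return np.c_[q[0]+cs*m[:,0]-sn*m[:,1],q[1]+sn*m[:,0]+cs*m[:,1],m[:,2]]
    best=min((least_squares(lambda q:(proj(w(q),c)-px).ravel(),[.45,0,a]) for a in(0,1.5,3,4.5)),key=lambda r:r.cost)
    return best.x,np.abs(best.fun).max()
def row(grasp,yaw,ahead=.054,tilt=0):
    """row to put the point `ahead` of the TCP at grasp, tool down, jaws along yaw (mod pi)"""
    o=readout.get_obs(); R=Ro.from_quat(o["tool_rot"])
    best=None
    for k in(-1,0,1,2):
        a=yaw+k*np.pi; y=np.array([np.cos(a),np.sin(a),0]); z=np.array([0,0,-1.]); T=Ro.from_matrix(np.c_[np.cross(y,z),y,z])
        rv=(R.inv()*T).as_rotvec()
        if best is None or np.linalg.norm(rv)<np.linalg.norm(best[1])-1e-6: best=(T,rv)
    T,rv=best; d=R.inv().apply(np.array(grasp)-ahead*T.apply([0,0,1])-o["eef_pos"])*1000
    print("row",d.round(1).tolist(),rv.round(3).tolist(),"dist",np.linalg.norm(d).round(),"deg",np.degrees(np.linalg.norm(rv)).round(1))
E
cat > m.py <<'E'
from h import *
c=get_calibration("top")
k1=lambda p:crop(p,600/95,[220,160]); k0=lambda p:crop(p,3,[130,160])
mod=np.array([[165,110,41],[165,-110,41],[152,0,71],[225,0,43],[35,0,63]])/1000
px=k1([[132,102],[550,205],[337,165],[362,40],[283,403]])
s,e=fit(mod,px,c); print("stand",s.round(4),"err px",e)
print("res",((lambda q:proj(np.c_[q[0]+np.cos(q[2])*mod[:,0]-np.sin(q[2])*mod[:,1],q[1]+np.sin(q[2])*mod[:,0]+np.cos(q[2])*mod[:,1],mod[:,2]],c))(s)-px).round(1).tolist())
print("spool",at_z(k1([463,333]),.075,c).round(4))
cr=at_z(k1([[150,350],[190,217],[203,178]]),[.055,.055,.050],c); print("creaser",cr.round(4),np.linalg.norm(np.diff(cr,axis=0),axis=1), np.arctan2(*(cr[1]-cr[0])[[1,0]]))
t=np.array([[65,65,30],[65,-65,30],[-65,-65,30],[-65,65,30]])/1000
for n,p,sm,zs in(("sp",[[40,170],[163,192],[139,316],[15,292]],[[62,201]],.039),("cr",[[628,193],[752,175],[775,297],[650,315]],[[690,208]],.023)):
    q,e=fit(t,k0(p),c); w=at_z(k0(sm),zs,c)[0]; d=w[:2]-q[:2]; cs,sn=np.cos(q[2]),np.sin(q[2])
    print(n,q.round(4),"err",e,"sample in tray(yaw fit, mod 90)",(cs*d[0]+sn*d[1]).round(4),(-sn*d[0]+cs*d[1]).round(4))
def S(x,y,z): return np.array([s[0]+np.cos(s[2])*x-np.sin(s[2])*y,s[1]+np.sin(s[2])*x+np.cos(s[2])*y,z])
inv=lambda w:(np.cos(s[2])*(w[0]-s[0])+np.sin(s[2])*(w[1]-s[1]),-np.sin(s[2])*(w[0]-s[0])+np.cos(s[2])*(w[1]-s[1]))
print("in stand: spool",inv(at_z(k1([463,333]),.075,c)[0]),"creaser",[inv(x) for x in cr])
print("foot",S(.152,0,.061),"pin",S(.035,0,.061),"grip",S(.2,0,.035))
E
python3 m.py
```

```text
stand [ 0.4732 -0.0044 -0.2168] err px 1.1264392526262839
res [[-1.1, -0.2], [0.7, -0.4], [-0.0, 0.9], [0.8, -0.8], [-0.3, 0.4]]
spool [[ 0.5435 -0.099   0.075 ]]
creaser [[0.5335 0.0524 0.055 ]
 [0.5992 0.034  0.055 ]
 [0.6191 0.0279 0.05  ]] [0.06822147 0.02139365] -0.2733004330724191
sp [0.4504 0.3137 6.1193] err 0.2534043952675802 sample in tray(yaw fit, mod 90) 0.0372 0.0344
cr [ 0.4581 -0.327   6.4508] err 0.7943471179065682 sample in tray(yaw fit, mod 90) 0.0395 0.0035
in stand: spool (np.float64(0.08896373175293322), np.float64(-0.0772080786876675)) creaser [(np.float64(0.04661444240314731), np.float64(0.06844057102762277)), (np.float64(0.11472707289157939), np.float64(0.06458855088388603)), (np.float64(0.1354628357477403), np.float64(0.06294040525340605))]
foot [ 0.62167078 -0.03714214  0.061     ] pin [ 0.50740983 -0.01197399  0.061     ] grip [ 0.66854707 -0.04746754  0.035     ]
```

```bash
python3 -c "
from h import *
row([.5435,-.099,.20],-.217)"
```

```text
row [-539.1, -378.6, 49.8] [-0.002, 0.001, 1.387] dist 661.0 deg 79.5
```

Emit:
send_rows --moves '[[[-539,-379,50],[0,0,1.387],70],[[-539,-379,50],[0,0,1.387],70],[[-539,-379,50],[0,0,1.387],70],[[-539,-379,50],[0,0,1.387],70],[[-539,-379,50],[0,0,1.387],70],[[-539,-379,50],[0,0,1.387],70],[[-539,-379,50],[0,0,1.387],70],[[-539,-379,50],[0,0,1.387],70],[[-539,-379,50],[0,0,1.387],70],[[-539,-379,50],[0,0,1.387],70],[[-539,-379,50],[0,0,1.387],70],[[-539,-379,50],[0,0,1.387],70]]'

```text
clock: 1.1
eef_pos: [0.4588, 0.035, 0.2656]
tool_rot: [0.781, 0.625, -0.001, 0.0]
ft_force: [0.7, 0.1, -0.0]
grip_width: 0.0703
```

```bash
python3 -c "
from h import *
row([.5435,-.099,.20],-.217)
row([.5435,-.099,.067],-.217)"
```

```text
row [-112.1, 112.1, 11.8] [-0.001, 0.002, -0.005] dist 159.0 deg 0.3
row [-111.8, 112.2, 144.8] [-0.001, 0.002, -0.005] dist 215.0 deg 0.3
```

Emit:
send_rows --moves '[[[-112,112,12],[0,0,-0.005],60],[[-112,112,12],[0,0,-0.005],60],[[-112,112,12],[0,0,-0.005],60],[[-112,112,12],[0,0,-0.005],60],[[-112,112,12],[0,0,-0.005],60],[[-112,112,40],[0,0,-0.005],60],[[-112,112,70],[0,0,-0.005],60],[[-112,112,95],[0,0,-0.005],60]]'

```text
clock: 1.77
eef_pos: [0.5427, -0.0991, 0.169]
tool_rot: [0.78, 0.626, -0.001, -0.0]
ft_force: [-0.4, -0.1, -0.7]
grip_width: 0.06
```

```bash
python3 -c "
from h import *
row([.5435,-.099,.067],-.217)
im=camera('top'); import cv2
cv2.imwrite('pics/a1.png',cv2.resize(im[150:262,180:330,::-1],(750,560),interpolation=cv2.INTER_CUBIC))"
```

```text
row [0.4, 0.9, 48.0] [-0.002, 0.002, -0.0] dist 48.0 deg 0.2
```

View pics/a1.png

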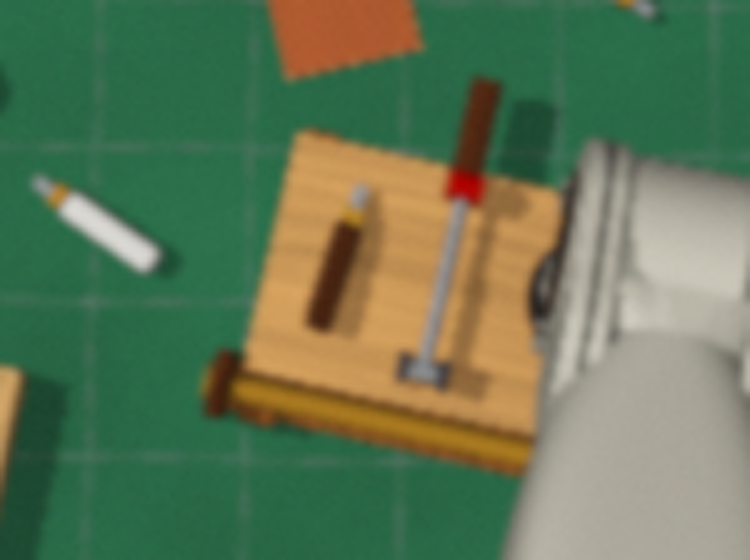

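The arm hides the spool from above, and nothing else has moved. The calculated offset is under 1 mm, so I go down and grip.

Emit:
send_rows --moves '[[[0,1,25],[0,0,0],60],[[0,1,40],[0,0,0],60],[[0,1,48],[0,0,0],60],[[0,1,48],[0,0,6e-08],25],[[0,1,48],[0,0,0],25],[[0,1,48],[0,0,0],25],[[0,1,48],[0,0,0],25],[[0,1,48],[0,0,0],25]]'

```text
clock: 2.48
eef_pos: [0.541, -0.0987, 0.1171]
tool_rot: [0.78, 0.626, -0.003, -0.003]
ft_force: [-0.5, 0.6, 2.4]
grip_width: 0.029
```

```bash
python3 -c "
from h import *
row([.5435,-.099,.067],-.217)
row([.5435,-.099,.2],-.217)
row([.440,.300,.2],-.164)"
```

```text
row [0.2, 2.5, -3.9] [-0.009, 0.002, -0.0] dist 5.0 deg 0.5
row [-0.0, 1.3, -136.9] [-0.009, 0.002, -0.0] dist 137.0 deg 0.5
row [367.3, -185.6, -136.0] [-0.009, 0.002, -0.053] dist 433.0 deg 3.1
```

Emit:
send_rows --moves '[[[0,1,-41],[0,0,0],25],[[0,1,-82],[0,0,0],25],[[0,1,-120],[0,0,0],25],[[30,-14,-137],[0,0,-0.05],25],[[65,-32,-137],[0,0,-0.05],25],[[100,-50,-137],[0,0,-0.05],25],[[136,-68,-137],[0,0,-0.05],25],[[172,-86,-137],[0,0,-0.05],25],[[208,-104,-137],[0,0,-0.05],25],[[244,-122,-137],[0,0,-0.05],25],[[280,-140,-137],[0,0,-0.05],25],[[310,-156,-137],[0,0,-0.05],25]]'

```text
clock: 3.48
eef_pos: [0.4558, 0.2401, 0.2559]
tool_rot: [0.763, 0.646, -0.002, -0.003]
ft_force: [0.2, 0.1, -0.8]
grip_width: 0.0287
```

```bash
python3 -c "
from h import *
row([.440,.300,.20],-.164)
row([.440,.300,.033],-.164)"
```

```text
row [56.5, -25.5, 2.0] [-0.007, -0.0, -0.002] dist 62.0 deg 0.4
row [56.5, -24.2, 169.0] [-0.007, -0.0, -0.002] dist 180.0 deg 0.4
```

Emit:
send_rows --moves '[[[30,-13,2],[0,0,0],25],[[57,-25,5],[0,0,0],25],[[57,-25,40],[0,0,0],25],[[57,-25,80],[0,0,0],25],[[57,-25,120],[0,0,0],25],[[57,-25,155],[0,0,0],25],[[57,-25,172],[0,0,0],25],[[57,-25,173],[0,0,0],25],[[57,-25,173],[0,0,0],45],[[57,-25,173],[0,0,0],48],[[57,-25,173],[0,0,0],48],[[57,-25,160],[0,0,0],48]]'

```text
clock: 4.48
eef_pos: [0.4387, 0.3001, 0.0954]
tool_rot: [0.763, 0.646, -0.003, -0.003]
ft_force: [-0.1, 0.2, -0.5]
grip_width: 0.0483
```

```bash
python3 -c "
from h import *
row([.440,.300,.20],-.164)
row([.570,.042,.20],1.298)"
```

```text
row [-0.1, -0.1, -158.6] [-0.009, 0.001, -0.002] dist 159.0 deg 0.5
row [-233.1, 170.7, -159.8] [-0.008, -0.005, -1.464] dist 330.0 deg 83.9
```

Emit:
send_rows --moves '[[[0,0,-40],[0,0,0],48],[[0,0,-80],[0,0,-0.12],48],[[0,0,-120],[0,0,-0.24],48],[[-28,20,-145],[0,0,-0.36],48],[[-56,41,-159],[0,0,-0.48],48],[[-84,62,-159],[0,0,-0.6],48],[[-112,83,-159],[0,0,-0.72],48],[[-140,104,-159],[0,0,-0.84],48],[[-168,125,-159],[0,0,-0.96],48],[[-196,146,-159],[0,0,-1.08],48],[[-224,165,-159],[0,0,-1.2],48],[[-233,171,-159],[0,0,-1.32],48]]'

```text
clock: 5.48
eef_pos: [0.5723, 0.0378, 0.2546]
tool_rot: [0.206, 0.978, -0.001, -0.002]
ft_force: [0.2, 0.7, 0.1]
grip_width: 0.0481
```

```bash
python3 -c "
from h import *
row([.570,.042,.20],1.298)
row([.570,.042,.0625],1.298)
print(readout.get_obs()['joint_pos'])
im=camera('top'); import cv2
cv2.imwrite('pics/a2.png',cv2.resize(im[200:280,120:220,::-1],(500,400),interpolation=cv2.INTER_CUBIC))"
```

```text
row [3.8, 3.0, 0.6] [-0.003, -0.004, -0.143] dist 5.0 deg 8.2
row [3.2, 3.4, 138.1] [-0.003, -0.004, -0.143] dist 138.0 deg 8.2
[ 6.63220658e-02  4.13622228e-01  1.20247496e-01  1.28267574e+00
 -1.07875126e-03  4.81826356e-01]
```

View pics/a2.png

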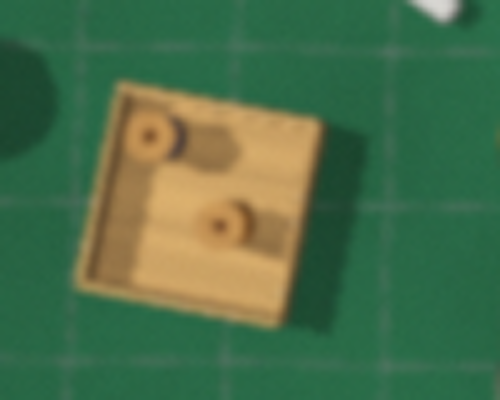

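The spool stands in its tray at (222,225), clear of the sample at (152,137). Next the creaser: go down and grip.

Emit:
send_rows --moves '[[[4,3,10],[0,0,-0.12],40],[[3,3,45],[0,0,-0.143],40],[[3,3,80],[0,0,-0.143],40],[[3,3,105],[0,0,-0.143],40],[[3,3,125],[0,0,-0.143],40],[[3,3,137],[0,0,-0.143],40],[[3,3,137],[0,0,-0.143],40],[[3,3,138],[0,0,-0.143],8],[[3,3,138],[0,0,-0.143],8],[[3,3,138],[0,0,-0.143],8],[[3,3,138],[0,0,-0.143],8],[[3,3,138],[0,0,-0.143],8]]'

```text
clock: 6.53
eef_pos: [0.571, 0.0415, 0.1181]
tool_rot: [0.134, 0.991, -0.001, -0.001]
ft_force: [-0.1, -0.8, 4.5]
grip_width: 0.0165
```

```bash
python3 -c "
from h import *
row([.570,.042,.0625],1.298)
row([.570,.042,.20],1.298)
row([.442,-.329,.20],.168)"
```

```text
row [1.1, 0.2, 1.6] [-0.001, -0.002, 0.003] dist 2.0 deg 0.2
row [1.4, -0.0, -135.9] [-0.001, -0.002, 0.003] dist 136.0 deg 0.2
row [26.0, -391.7, -135.2] [-0.002, -0.001, 1.133] dist 415.0 deg 64.9
```

Emit:
send_rows --moves '[[[0,0,-41],[0,0,0],8],[[0,0,-82],[0,0,0],8],[[2,-28,-115],[0,0,0.12],8],[[4,-62,-135],[0,0,0.24],8],[[6,-98,-136],[0,0,0.36],8],[[9,-136,-136],[0,0,0.48],8],[[11,-174,-136],[0,0,0.6],8],[[14,-212,-136],[0,0,0.72],8],[[16,-250,-136],[0,0,0.84],8],[[19,-288,-136],[0,0,0.96],8],[[21,-326,-136],[0,0,1.08],8],[[24,-360,-136],[0,0,1.133],8]]'

```text
clock: 7.53
eef_pos: [0.4513, -0.3011, 0.2552]
tool_rot: [0.647, 0.762, -0.001, 0.0]
ft_force: [0.2, -1.7, -0.8]
grip_width: 0.0161
```

```bash
python3 -c "
from h import *
row([.438,-.322,.20],.168)
row([.438,-.322,.030],.168)"
```

```text
row [-18.5, -16.5, 1.3] [-0.002, 0.002, -0.006] dist 25.0 deg 0.3
row [-18.2, -16.2, 171.3] [-0.002, 0.002, -0.006] dist 173.0 deg 0.3
```

Emit:
send_rows --moves '[[[-18,-16,1],[0,0,0],8],[[-18,-16,30],[0,0,0],8],[[-18,-16,70],[0,0,0],8],[[-18,-16,110],[0,0,0],8],[[-18,-16,145],[0,0,0],8],[[-18,-16,165],[0,0,0],8],[[-18,-16,171],[0,0,0],8],[[-18,-16,171],[0,0,0],8],[[-18,-16,171],[0,0,0],34],[[-18,-16,171],[0,0,0],36],[[-18,-16,171],[0,0,0],36],[[-18,-16,155],[0,0,0],36]]'

```text
clock: 8.53
eef_pos: [0.437, -0.3208, 0.0985]
tool_rot: [0.647, 0.762, -0.001, -0.002]
ft_force: [-1.7, 0.8, 0.4]
grip_width: 0.0359
```

```bash
python3 -c "
from h import *
row([.438,-.322,.20],.168)
row([.6217,-.0371,.16],1.354)
print(readout.get_obs()['joint_pos'])"
```

```text
row [-1.1, 0.1, -155.5] [-0.005, -0.002, -0.006] dist 156.0 deg 0.4
row [250.3, 227.6, -116.2] [-0.003, -0.004, -1.192] dist 358.0 deg 68.3
[-0.63227001  0.49998234 -0.18957159  0.88564693 -0.00231482  0.77606388]
```

Emit:
send_rows --moves '[[[0,0,-41],[0,0,0],36],[[0,0,-82],[0,0,-0.1],42],[[20,18,-115],[0,0,-0.22],50],[[47,43,-120],[0,0,-0.34],50],[[75,68,-120],[0,0,-0.46],50],[[103,93,-120],[0,0,-0.58],50],[[131,118,-120],[0,0,-0.7],50],[[159,143,-120],[0,0,-0.82],50],[[187,168,-120],[0,0,-0.94],50],[[215,195,-120],[0,0,-1.06],50],[[240,218,-120],[0,0,-1.18],50],[[250,228,-120],[0,0,-1.192],50]]'

```text
clock: 9.53
eef_pos: [0.6243, -0.0331, 0.2183]
tool_rot: [0.104, 0.995, 0.001, -0.001]
ft_force: [-0.7, -0.3, -0.1]
grip_width: 0.0499
```

```bash
python3 -c "
from h import *
row([.6217,-.0371,.065],1.354)
import cv2
im=camera('top'); im2=camera('scene')
a=cv2.resize(im[200:280,320:400,::-1],(400,400),interpolation=cv2.INTER_CUBIC)
b=cv2.resize(im2[150:240,190:280,::-1],(400,400),interpolation=cv2.INTER_CUBIC)
cv2.imwrite('pics/a3.png',cv2.hconcat([a,b]))"
```

```text
row [1.5, -4.6, 99.3] [0.001, -0.003, 0.009] dist 99.0 deg 0.5
```

View pics/a3.png

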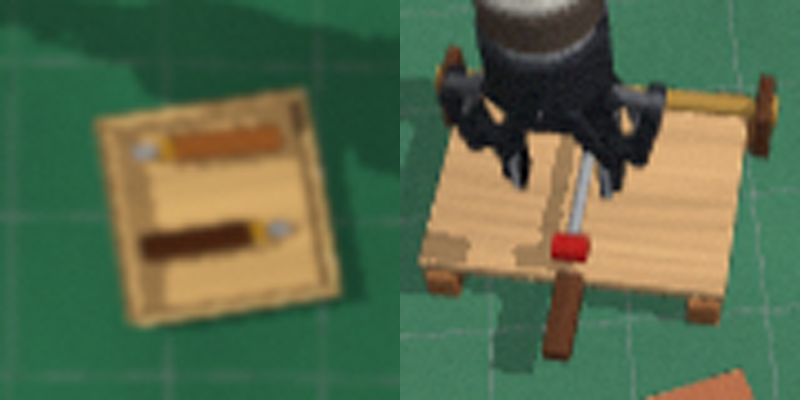

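The dark creaser lies flat in its tray at (215,240), clear of the sample. The scene view (right half) shows the foot red at (570,247) in the crop. I check it against my stand fit.

```bash
python3 -c "
from h import *
c=get_calibration('scene')
im=camera('scene').astype(int); m=(im[:,:,0]>150)&(im[:,:,1]<50)&(im[:,:,2]<60); m[:,:150]=0
y,x=np.nonzero(m[150:240,190:280]); print('red centroid',x.mean()+190,y.mean()+150,len(x),'pred',proj([.6217,-.0371,.061],c))
print('grip end pred',proj([.6930,-.0528,.035],c),'seen',crop([563-400,355],400/90,[190,150]))
row([.6217,-.0371,.065],1.354)"
```

```text
red centroid 227.73333333333335 204.83333333333334 30 pred [[227.54557469 205.63205456]]
grip end pred [[224.03846293 230.36280132]] seen [[226.2875 229.4875]]
row [0.1, -0.8, 98.8] [-0.001, -0.005, 0.001] dist 99.0 deg 0.3
```

Emit:
send_rows --moves '[[[0,-1,30],[0,0,0],50],[[0,-1,60],[0,0,0],50],[[0,-1,85],[0,0,0],50],[[0,-1,100],[0,0,0],50],[[0,-1,101],[0,0,0],50],[[0,-1,101],[0,0,0],14],[[0,-1,101],[0,0,0],14],[[0,-1,101],[0,0,0],14],[[0,-1,101],[0,0,0],14],[[0,-1,101],[0,0,0],14]]'

```text
clock: 10.52
eef_pos: [0.6224, -0.0366, 0.1185]
tool_rot: [0.107, 0.994, 0.001, -0.001]
ft_force: [-0.9, 4.4, 2.0]
grip_width: 0.0229
```

```bash
cat > arc.py <<'E'
from h import *
import sys
s=np.array([.4732,-.0044,-.2168]); o=readout.get_obs(); R=Ro.from_quat(o["tool_rot"])
cx,cz,r=map(float,sys.argv[1:4]); ths=np.array(eval(sys.argv[4]))
u=np.array([np.cos(s[2]),np.sin(s[2]),0])
g=o["eef_pos"]+R.apply([0,0,.054]); d=g-np.r_[s[:2],0]; print("grasp in stand",(d@u).round(4),(d@np.cross([0,0,1],u)).round(4),g[2].round(4),"theta",np.arctan2(g[2]-cz,d@u-cx).round(3))
th0=float(sys.argv[5])
for t in ths:
    D=u*(r*(np.cos(t)-np.cos(th0)))+np.array([0,0,r*(np.sin(t)-np.sin(th0))])
    print(t.round(3),(R.inv().apply(D)*1000).round().astype(int).tolist())
E
python3 arc.py .035 .061 .117 "np.linspace(0,1.85,24)" 0
```

```text
grasp in stand 0.1525 0.0008 0.0645 theta 0.03
0.0 [0, 0, 0]
0.08 [0, 0, -9]
0.161 [2, 0, -19]
0.241 [3, 0, -28]
0.322 [6, 0, -37]
0.402 [9, 0, -46]
0.483 [14, 0, -54]
0.563 [18, 0, -62]
0.643 [24, 0, -70]
0.724 [30, 0, -77]
0.804 [36, 0, -84]
0.885 [43, 0, -90]
0.965 [51, 0, -96]
1.046 [59, 0, -101]
1.126 [67, 0, -105]
1.207 [76, 0, -109]
1.287 [85, 0, -112]
1.367 [94, 0, -114]
1.448 [103, 0, -116]
1.528 [112, 0, -117]
1.609 [122, 0, -117]
1.689 [131, 0, -116]
1.77 [140, 0, -114]
1.85 [150, 0, -112]
```

Gripped at 22.9 mm. I follow the arc.

Emit:
send_rows --moves '[[[0,0,-9],[0,0,0],14],[[2,0,-19],[0,0,0],14],[[3,0,-28],[0,0,0],14],[[6,0,-37],[0,0,0],14],[[9,0,-46],[0,0,0],14],[[14,0,-54],[0,0,0],14],[[18,0,-62],[0,0,0],14],[[24,0,-70],[0,0,0],14],[[30,0,-77],[0,0,0],14],[[36,0,-84],[0,0,0],14],[[43,0,-90],[0,0,0],14],[[51,0,-96],[0,0,0],14]]'

```text
clock: 11.52
eef_pos: [0.5722, -0.0258, 0.215]
tool_rot: [0.107, 0.994, 0.001, -0.001]
ft_force: [-1.6, 3.6, -9.7]
grip_width: 0.0227
```

```bash
python3 arc.py .035 .061 .117 "np.linspace(.965,1.83,12)" .945; python3 -c "
from h import *
o=readout.get_obs(); print(o['ft_force'],o['grip_width'])"
```

```text
grasp in stand 0.1012 0.0004 0.161 theta 0.986
0.965 [2, 0, -1]
1.044 [10, 0, -6]
1.122 [18, 0, -11]
1.201 [26, 0, -14]
1.28 [35, 0, -17]
1.358 [44, 0, -19]
1.437 [53, 0, -21]
1.515 [62, 0, -22]
1.594 [71, 0, -22]
1.673 [80, 0, -21]
1.751 [90, 0, -20]
1.83 [99, 0, -18]
[-1.61651364  3.62838071 -9.74327794] 0.022735524375130912
```

Emit:
send_rows --moves '[[[7,0,-5],[0,0,0],14],[[15,0,-9],[0,0,0],14],[[23,0,-12],[0,0,0],14],[[32,0,-15],[0,0,0],14],[[41,0,-18],[0,0,0],14],[[50,0,-19],[0,0,0],14],[[59,0,-20],[0,0,0],14],[[69,0,-20],[0,0,0],14],[[78,0,-20],[0,0,0],14],[[87,0,-19],[0,0,0],14],[[96,0,-17],[0,0,0],14],[[96,0,-17],[0,0,0],14]]'

```text
clock: 12.52
eef_pos: [0.4771, -0.0054, 0.2336]
tool_rot: [0.107, 0.994, 0.0, -0.001]
ft_force: [0.4, -0.3, 4.9]
grip_width: 0.0221
```

```bash
python3 arc.py .035 .061 .117 "np.array([1.83])" 1.8; python3 -c "
from h import *
import cv2
o=readout.get_obs(); print(o['ft_force'],o['grip_width'])
im2=camera('scene')
cv2.imwrite('pics/a4.png',cv2.resize(im2[110:250,160:320,::-1],(640,560),interpolation=cv2.INTER_CUBIC))"
```

```text
grasp in stand 0.004 -0.0001 0.1796 theta 1.827
1.83 [3, 0, 1]
[ 0.37263163 -0.33073796  4.92304283] 0.022143631359791395
```

View pics/a4.png

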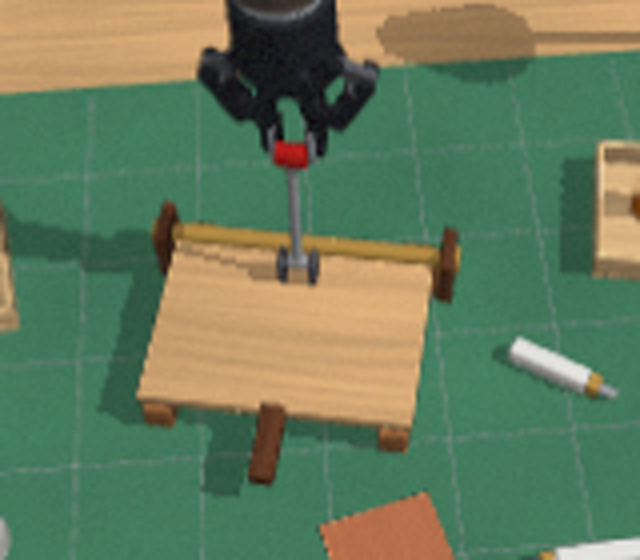

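The kickstand is up at about 1.83, with the foot at (291,155) in the fingers. I release, rise and go over the stub.

Emit:
send_rows --moves '[[[2,0,0],[0,0,0],14],[[2,0,0],[0,0,0],45],[[2,0,0],[0,0,0],50],[[2,0,0],[0,0,0],50],[[2,0,0],[0,0,0],50],[[2,0,-25],[0,0,0],50],[[0,0,-50],[0,0,0],50],[[-30,0,-50],[0,0,0],50],[[-70,0,-50],[0,0,0],50],[[-110,0,-50],[0,0,0],50],[[-150,0,-40],[0,0,0],50],[[-185,0,0],[0,0,0],50]]'

```text
clock: 13.57
eef_pos: [0.6565, -0.0444, 0.2467]
tool_rot: [0.107, 0.994, 0.0, 0.006]
ft_force: [0.4, 0.3, 0.5]
grip_width: 0.0499
```

```bash
python3 -c "
from h import *
row([.6685,-.0475,.038],1.354)
import cv2
im2=camera('scene')
cv2.imwrite('pics/a5.png',cv2.resize(im2[110:250,160:320,::-1],(640,560),interpolation=cv2.INTER_CUBIC))"
```

```text
row [-10.7, -0.8, 154.8] [0.002, 0.011, 0.002] dist 155.0 deg 0.7
```

View pics/a5.png

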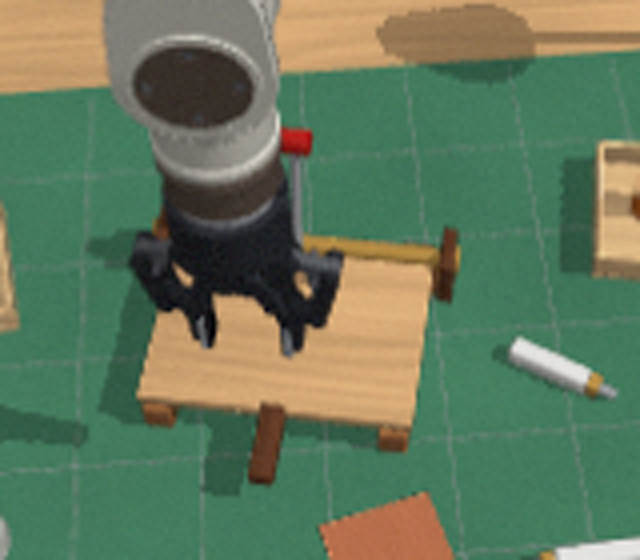

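The kickstand stayed at its stop, foot at (297,141). I go down on the stub.

Emit:
send_rows --moves '[[[-11,-1,30],[0,0.011,0],50],[[-11,-1,65],[0,0.011,0],50],[[-11,-1,100],[0,0.011,0],50],[[-11,-1,130],[0,0.011,0],50],[[-11,-1,150],[0,0.011,0],50],[[-11,-1,155],[0,0.011,0],50],[[-11,-1,155],[0,0.011,0],50],[[-11,-1,155],[0,0.011,0],10],[[-11,-1,155],[0,0.011,0],10],[[-11,-1,155],[0,0.011,0],10],[[-11,-1,155],[0,0.011,0],10],[[-11,-1,155],[0,0.011,0],10]]'

```text
clock: 14.62
eef_pos: [0.6682, -0.0463, 0.0792]
tool_rot: [0.107, 0.994, 0.003, -0.006]
ft_force: [1.5, 6.0, -1.8]
grip_width: 0.0193
```

```bash
python3 arc.py 0 .035 .2 "np.linspace(0,1.57,37)[1:]" 0
```

```text
grasp in stand 0.1988 0.0012 0.0252 theta -0.049
0.044 [0, 0, -9]
0.087 [1, 0, -17]
0.131 [2, 0, -26]
0.174 [3, 0, -35]
0.218 [5, 0, -43]
0.262 [7, 0, -52]
0.305 [10, 0, -60]
0.349 [13, 0, -68]
0.392 [16, 0, -76]
0.436 [20, 0, -84]
0.48 [24, 0, -92]
0.523 [28, 0, -100]
0.567 [33, 1, -107]
0.611 [38, 1, -114]
0.654 [43, 1, -121]
0.698 [48, 1, -128]
0.741 [54, 1, -134]
0.785 [60, 1, -141]
0.829 [67, 1, -147]
0.872 [73, 1, -152]
0.916 [80, 1, -158]
0.959 [87, 1, -163]
1.003 [94, 1, -167]
1.047 [102, 1, -172]
1.09 [110, 1, -176]
1.134 [118, 1, -180]
1.178 [126, 1, -183]
1.221 [134, 1, -186]
1.265 [142, 1, -189]
1.308 [150, 1, -191]
1.352 [159, 1, -193]
1.396 [167, 1, -195]
1.439 [176, 1, -196]
1.483 [185, 1, -197]
1.526 [194, 1, -197]
1.57 [202, 1, -198]
```

The grasp sits 10 mm low because the arm was still settling when I measured. I open, raise and regrip.

Emit:
send_rows --moves '[[[0,0,0],[0,0,0],40],[[0,0,0],[0,0,0],40],[[0,0,0],[0,0,0],40],[[0,-1,-6],[0,0,0],40],[[0,-1,-11],[0,0,0],40],[[0,-1,-11],[0,0,0],40],[[0,-1,-11],[0,0,0],40],[[0,-1,-11],[0,0,0],10],[[0,-1,-11],[0,0,0],10],[[0,-1,-11],[0,0,0],10],[[0,-1,-11],[0,0,0],10],[[0,-1,-11],[0,0,0],10]]'

```text
clock: 15.62
eef_pos: [0.6682, -0.0464, 0.0903]
tool_rot: [0.106, 0.994, 0.003, -0.006]
ft_force: [-0.3, 4.0, 3.1]
grip_width: 0.0187
```

```bash
python3 arc.py 0 .035 .2 "np.linspace(0,.52,13)[1:]" 0
```

```text
grasp in stand 0.1989 0.0012 0.0363 theta 0.006
0.043 [0, 0, -9]
0.087 [1, 0, -17]
0.13 [2, 0, -26]
0.173 [3, 0, -34]
0.217 [5, 0, -43]
0.26 [7, 0, -51]
0.303 [10, 0, -60]
0.347 [13, 0, -68]
0.39 [16, 0, -76]
0.433 [20, 1, -84]
0.477 [23, 1, -91]
0.52 [28, 1, -99]
```

Emit:
send_rows --moves '[[[0,0,-9],[0,0,0],10],[[1,0,-17],[0,0,0],10],[[2,0,-26],[0,0,0],10],[[3,0,-34],[0,0,0],10],[[5,0,-43],[0,0,0],10],[[7,0,-51],[0,0,0],10],[[10,0,-60],[0,0,0],10],[[13,0,-68],[0,0,0],10],[[16,0,-76],[0,0,0],10],[[20,0,-84],[0,0,0],10],[[23,0,-91],[0,0,0],10],[[28,0,-99],[0,0,0],10]]'

```text
clock: 16.62
eef_pos: [0.6408, -0.0406, 0.1897]
tool_rot: [0.106, 0.994, 0.004, -0.007]
ft_force: [-1.5, 6.2, -6.1]
grip_width: 0.0187
```

```bash
python3 arc.py 0 .035 .2 "np.linspace(.50,1.05,13)[1:]" .505; python3 -c "
from h import *
print(readout.get_obs()['ft_force'])"
```

```text
grasp in stand 0.1707 0.001 0.1357 theta 0.533
0.546 [4, 0, -7]
0.592 [9, 0, -15]
0.638 [15, 0, -22]
0.683 [20, 0, -29]
0.729 [26, 0, -36]
0.775 [33, 0, -43]
0.821 [39, 0, -49]
0.867 [46, 1, -55]
0.913 [54, 1, -61]
0.958 [61, 1, -66]
1.004 [69, 1, -71]
1.05 [77, 1, -76]
[-1.50183956  6.22989597 -6.08706822]
```

Emit:
send_rows --moves '[[[4,0,-7],[0,0,0],10],[[9,0,-14],[0,0,0],10],[[14,0,-21],[0,0,0],10],[[20,0,-28],[0,0,0],10],[[25,0,-34],[0,0,0],10],[[31,0,-40],[0,0,0],10],[[37,0,-46],[0,0,0],10],[[44,0,-52],[0,0,0],10],[[51,0,-57],[0,0,0],10],[[57,0,-62],[0,0,0],10],[[64,0,-67],[0,0,0],10],[[72,0,-71],[0,0,0],10]]'

```text
clock: 17.62
eef_pos: [0.5703, -0.0256, 0.2613]
tool_rot: [0.106, 0.994, 0.004, -0.008]
ft_force: [0.1, 5.5, -8.0]
grip_width: 0.0187
```

```bash
sed -i 's/^th0=.*/th0=np.arctan2(g[2]-cz,d@u-cx); r=np.hypot(g[2]-cz,d@u-cx); ths=th0+np.arange(1,13)*(ths[0]-th0)\/12; print(r,o["ft_force"])/' arc.py; python3 arc.py 0 .035 .2 "[1.50]" 0
```

```text
grasp in stand 0.0985 0.0005 0.2073 theta 1.052
0.19846615224957018 [ 0.06823575  5.48931408 -7.95571339]
1.089 [7, 0, -3]
1.126 [13, 0, -7]
1.164 [20, 0, -10]
1.201 [27, 0, -12]
1.238 [34, 0, -15]
1.276 [41, 0, -17]
1.313 [48, 0, -19]
1.351 [55, 0, -20]
1.388 [63, 0, -22]
1.425 [70, 0, -23]
1.463 [77, 1, -24]
1.5 [85, 1, -24]
```

Emit:
send_rows --moves '[[[7,0,-3],[0,0,0],10],[[13,0,-7],[0,0,0],10],[[20,0,-10],[0,0,0],10],[[27,0,-12],[0,0,0],10],[[34,0,-15],[0,0,0],10],[[41,0,-17],[0,0,0],10],[[48,0,-19],[0,0,0],10],[[55,0,-20],[0,0,0],10],[[63,0,-22],[0,0,0],10],[[70,0,-23],[0,0,0],10],[[77,0,-24],[0,0,0],10],[[85,0,-24],[0,0,0],10]]'

```text
clock: 18.62
eef_pos: [0.4882, -0.0082, 0.2876]
tool_rot: [0.106, 0.994, 0.004, -0.006]
ft_force: [3.9, 4.4, -4.1]
grip_width: 0.0192
```

```bash
python3 arc.py 0 .035 .2 "[1.57]" 0
```

```text
grasp in stand 0.0147 -0.0001 0.2336 theta 1.497
0.1991766904676038 [ 3.8961608   4.40688593 -4.10745732]
1.503 [1, 0, 0]
1.509 [2, 0, 0]
1.515 [4, 0, 0]
1.521 [5, 0, 0]
1.527 [6, 0, 0]
1.533 [7, 0, 0]
1.54 [8, 0, 0]
1.546 [10, 0, 0]
1.552 [11, 0, 0]
1.558 [12, 0, 0]
1.564 [13, 0, 0]
1.57 [15, 0, 0]
```

Emit:
send_rows --moves '[[[3,0,0],[0,0,0],10],[[6,0,0],[0,0,0],10],[[9,0,0],[0,0,0],10],[[12,0,0],[0,0,0],10],[[14,0,0],[0,0,0],10],[[15,0,0],[0,0,0],10],[[15,0,0],[0,0,0],10],[[15,0,0],[0,0,0],10],[[15,0,0],[0,0,0],10],[[15,0,0],[0,0,0],10],[[15,0,0],[0,0,0],10],[[15,0,0],[0,0,0],10]]'

```text
clock: 19.62
eef_pos: [0.474, -0.0052, 0.2884]
tool_rot: [0.106, 0.994, 0.004, -0.005]
ft_force: [2.7, 4.6, -7.2]
grip_width: 0.0186
```

```bash
python3 arc.py 0 .035 .2 "[1.57]" 0|head -2; python3 -c "
from h import *
import cv2
im=camera('top'); im2=camera('scene')
cv2.imwrite('pics/a6.png',cv2.hconcat([cv2.resize(im2[80:240,100:370,::-1],(800,474),interpolation=cv2.INTER_CUBIC)]))"
```

```text
grasp in stand 0.0004 -0.0002 0.2344 theta 1.569
0.19942457932322405 [ 2.67018411  4.58191748 -7.18702323]
```

View pics/a6.png

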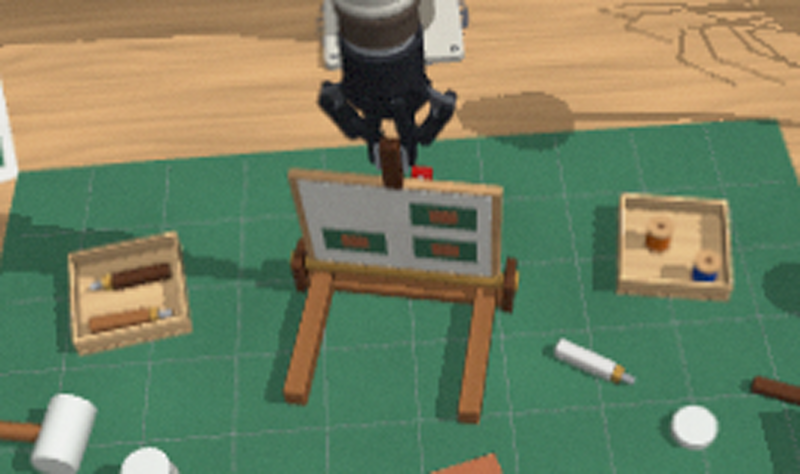

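The board is upright with the stub in the fingers, and both trays are correct. The red foot shows behind the board at (422,173). I check that pixel against the kickstand's stop.

```bash
python3 -c "
from h import *
c=get_calibration('scene'); u=np.array([np.cos(-.2168),np.sin(-.2168)])
pc=np.array([[422/2.963+100,173/2.963+80]]); print('seen',pc)
for k in(1.6,1.7,1.75,1.8,1.85):
    a=np.pi/2+k; x=-.026+.117*np.cos(a); z=.070+.117*np.sin(a); print(k,proj([*(np.array([.4732,-.0044])+u*x),z],c).round(1))
print(readout.get_obs()['joint_vel'].round(4))
im=camera('scene').astype(int)[100:170,200:300]; m=(im[:,:,0]>130)&(im[:,:,1]<50)&(im[:,:,2]<60); y,x=np.nonzero(m); print(x.min()+200,x.max()+200,y.min()+100,y.max()+100,len(x))"
```

```text
seen [[242.42321971 138.38677017]]
1.6 [[242.1 133.7]]
1.7 [[242.2 136.1]]
1.75 [[242.2 137.4]]
1.8 [[242.3 138.7]]
1.85 [[242.3 140. ]]
[ 0.0006 -0.0001  0.0012  0.0007  0.0009  0.0008]
239 245 136 139 20
```

```bash
python3 -c "
from workcell import order
print(order.job_done())"
```

```text
the job is handed in; nothing more can be done
None
```

I put the spool in the blue-spool tray and the creaser in the sample-creaser tray, clear of both samples. With the board still down, I then flipped the kickstand over centre to its other stop. I swung the board upright by the stub and handed the job in at about 20 s, still holding it.

**Last checks:**
- **Board:** about 1.57 rad, worked out from the gripper position.
- **Arm and grip:** the arm was at rest with the stub gripped at 18.6 mm.
- **Kickstand:** the foot's upper edge is at the row expected for about 1.85. The board hides its lower part, so this is a bound rather than a direct angle reading.
- **Trays:** both items lie at rest in the right trays in the last picture. I did not measure whether the bystanders moved, but nothing looks disturbed in the parts of that picture I viewed.

**What went wrong:** my first grip on the stub was about 10 mm low, because the arm was still settling when I measured. I opened, raised and gripped again before swinging the board. No other check failed or disagreed.

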